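Open the sushi-roll case with its lever and ease the cover shut

TASK

Press the green lever of the sushi-roll case all the way down so that its clear cover swings fully open, and keep it open for about two seconds so that a diner can see the rolls. Then ease the lever back up so that the cover closes softly, without slamming, and take the hand away. Work the case by its lever only, never touching the clear cover, and leave the sauce bottle, cup and plate where they stand.

Things in the scene. Friction and masses are not known exactly. Their poses are not given: they have to be found in the camera images.
- case: Covered serving case, fixed: grey base 200 mm deep (x) by 260 mm wide (y), rim at 85 mm, white tray with sushi rolls on top. Origin on the table under the base's centre; its x axis points from the lever side to the cover's hinge side, z up. Its place and yaw differ each time. The lever sticks out of the middle of its -x face.
- lever_pad (a point): Centre of the upper face of the green lever pad, a flat disc 54 mm in diameter, 8 mm thick, at the free end of the 14 mm wide steel lever. At rest the lever slopes up by 0.22 rad, this point 86 mm above the table, 226 mm to -x of the case's origin; fully pressed it slopes down by 0.22 rad, this point 32 mm above the table, 228 mm to -x. Press near its middle from above with closed fingertips.
- lever_pivot (a point): Middle of the lever's pivot axis, on the front of the case: 108 mm to -x of the case's origin, 55 mm above the table; the axis runs along the case's y. The pad's middle is 122 mm from it.
- lever (a joint): Angle of the lever in rad: 0 at rest (pad up), grows as the pad is pushed down, 0.44 at its lower stop. The cover's weight and a spring push it back: about 5 to 9 N at the pad hold it down. It does not stay down by itself.
- cover (a joint): Opening angle of the clear cover in rad: 0 closed, 0.90 fully open. Linked to the lever, it always reads 2.05 times the lever's angle. When the lever is let go the cover falls shut in about half a second and slams; letting the pad up over two seconds or more is gentle.
- cover_edge (a point): Middle of the upper front edge of the clear cover with white edges, 212 mm deep x 266 mm wide x 46 mm high. Closed, this point is 132 mm above the table, 105 mm to -x of the case's origin. The hinge line is at the rear (107 mm to +x of the case's origin, 86 mm up), so this edge rises to about 280 mm and swings away from the lever as it opens. The cover is not to be touched.
- sauce: Bystander: amber sauce bottle with a red cap, 54 mm in diameter, 135 mm tall, loose. Origin at the centre of its underside, z up.
- cup: Bystander: blue tea cup, 72 mm in diameter, 85 mm tall, loose. Origin at the centre of its underside, z up.
- plate: Bystander: white plate, 96 mm in diameter, with three rolls fixed on it, 43 mm tall in all, loose. Origin at the centre of its underside, z up.

How it is judged:
On the way, in this order (a step that is already met when the one before it is completed fails the run):
1. the cover is fully open (over 0.80 rad) and stays so for 1.5 s (value of joint cover above 0.8 rad), for 1.5 s.
2. the cover is closed again (under 0.04 rad) (value of joint cover below 0.04 rad), for 0.2 s.
At the end, for the whole second after the job is handed in: The cover is closed (under 0.04 rad) and at rest, the lever is back up (under 0.02 rad), and the bottle, cup and plate stand upright (within 0.3 rad) within 30 mm of where they were (value of joint cover below 0.04 rad and value of joint lever below 0.02 rad and velocity of joint cover between -0.1 and 0.1 rad/s and not (distance of any of sauce, cup, plate from where it was at the start of the episode above 0.03 m or angle between any of sauce, cup, plate's own z axis and vertical above 0.3 rad)); the robot touches nothing.
It fails at once if the cover slams: it comes down faster than 2 rad/s while less than 0.5 rad open (velocity of joint cover below -2 rad/s and value of joint cover below 0.5 rad).
It fails at once if the robot touches the clear cover (over 0.5 N) (contact force between any of the fingers, the arm and cover above 0.5 N).
It fails at once if the bottle, cup or plate is shifted or lifted by over 30 mm or tipped by over 0.3 rad (distance of any of sauce, cup, plate from where it was at the start of the episode above 0.03 m or angle between any of sauce, cup, plate's own z axis and vertical above 0.3 rad).
It also fails if it takes over 45 s, if anything falls off the work surface, if the arm or the gripper's body presses on something with over 40 N, if the wrist force passes 120 N, or if a joint passes its speed limit or range.

ROBOT

A 7-joint arm with a two-finger parallel gripper is mounted at the origin on the work surface. World frame = base frame: x ahead of the robot, y to its left, z up, the work surface at z = 0. Lengths are in m, angles in rad, forces in N, time in s.
With the tool pointing down it reaches from about 0.425 to 0.825 m from the base axis. Payload 3.6 kg.
Tool frame: the origin (TCP) lies at the very end of the fingers, on their centre line; the grasp point (between the pads) lies 19 mm behind it; z points along the fingers, y is the direction in which the jaws open and shut (so a half turn about z gives the same grasp; the last joint's range is limited). The gripper opens to 93 mm and grips with 3 to 60 N. Pads are 15 mm wide; open, the fingers measure 128 mm over their backs; the gripper's body (75 mm by 188 mm) begins 65 mm behind the grasp point.
Start: joints at [1.315, 0.615, -0.013, 1.423, 0.008, 1.103, -0.04], TCP at [0.147, -0.633, 0.219] pointing down, gripper open.
Joint ranges: [-3.12, 3.12], [-0.3, 2.06], [-1.34, 1.32], [0.26, 2.42], [-1.36, 4.5], [0.01, 1.98], [-2.84, 2.84]. Speed limits (rad/s): [2.79, 2.79, 3.14, 3.14, 3.14, 3.14, 3.14].

INTERFACE

Orientations are given as a 3x3 rotation matrix whose columns are the frame's x, y, z axes.
In Python, from rig import get_obs, camera, ctrl gives the robot as it stands.
- The arm moves only by the shell command python3 -m handwheel 'ROWS' [OPENING] [FORCE]. ROWS is JSON, a list of rows, each an object with "dp": the shift along the tool's x, y, z in units of 50 mm (1.0 is 50 mm), a list of three; "twist": the turn, a rotation vector about the tool's x, y, z in units of 6 degrees (1.0 is 6 degrees), a list of three. A call has 1 to 10 rows; each row shifts and turns the pose as measured when the row begins, along the tool's axes as they then stand; what a row does not reach is not made up. A row lasts 1/8 s, in which the tool goes at most 62.5 mm and 10.7 degrees, less where a joint would pass 70% of its speed; a pose out of reach is approached as far as the arm can. A call is refused whole if a number of a shift passes 1 or a number of a turn 1, either way. A call with a gripper value outside its range is refused whole. OPENING is the opening, from 0 (shut) to 1 (fully open), set as the call begins (- or left out, the last holds). The fingers move at their own pace and stop on an object; FORCE is the grip in N (left out, the last holds). Time passes only in rows, so rows that do not move let the fingers close. It gives the time, the measured TCP pose, the force and the opening at its end, in the units of the state.
- get_obs(): the state, without advancing time (a new reading comes with each control period).
- camera(name): name is "side" or "top" or "wrist"; returns a dict with "color" (420x560x3 uint8, blue, green, red), "fx", "fy", "cx", "cy" (pixels), "dist" ([k1, k2, p1, p2, k3] as OpenCV has them; the pictures are not rectified), "position" and "attitude" of the camera in the world. Camera axes: x right, y up, looking along -z (the intrinsics and any distortion apply to the point x, -y, -z); pixel columns grow to the right and rows downward; lengths in m; the calibration is good to about 2 mm. A picture is of the moment at which its call begins. There is no depth.
- ctrl.sign_off(): hands the job in, once; it reports no verdict.
The state is a dict: "time_s": time; "joint_positions": joint angles; "qvel": joint speeds; "joint_efforts": joint torques, N m; "tcp_pos": TCP position; "eef_rot": TCP orientation; "contact_force": force on the tool from outside, world axes, zero at the start; "wrist_torque": the same for the moment, N m; "grip_width": finger opening in m.
Only numpy, scipy, OpenCV 4.12 (cv2) and the standard library are available. Lean on these libraries where they do the work, as an engineer would, in place of code of your own. Each camera call takes 0.05 s, during which the arm holds its last target.

## Working session

There is one attempt and no reset: what is moved stays moved. The work goes in short steps, Python scripts to look and compute and a shell command to move; the robot and the scene stay as the last step left them, time stands still between calls to the robot, and variables do not carry over. Pictures are saved under pics/ and viewed, and the job is handed in when it is done.

```bash
mkdir -p pics; ls
python3 - <<'E'
from rig import get_obs,camera,ctrl
import cv2
o=get_obs()
for k in o: print(k,o[k])
for n in ("side","top","wrist"):
    c=camera(n); cv2.imwrite(f"pics/{n}0.png",c["color"])
    print(n,{k:v for k,v in c.items() if k!="color"})
E
```

```text
pics
time_s 0.0
joint_positions [ 1.31548526  0.61595302 -0.01260219  1.42487411  0.00814059  1.10338701
 -0.04036717]
qvel [ 0.00117813  0.00156162 -0.00142716  0.00052765 -0.00031953 -0.00062935
 -0.00021963]
joint_efforts [-3.70560529e-04 -4.58943236e+01  2.08992390e-01 -1.65745711e+01
 -6.10491377e-02  2.04858254e-02  2.55542018e-04]
tcp_pos [ 0.14724574 -0.63230012  0.2174675 ]
eef_rot [[ 9.73912698e-01  2.26922053e-01 -6.62022327e-04]
 [ 2.26923004e-01 -9.73909534e-01  2.48396327e-03]
 [-8.10838112e-05 -2.56939147e-03 -9.99996696e-01]]
contact_force [ 0.46832106  0.02473252 -0.1979222 ]
wrist_torque [ 0.01156372 -0.01510508  0.09047647]
grip_width 0.09295125345177205
side {'fx': 541.1084882261155, 'fy': 541.1084882261155, 'cx': 278.12281188883617, 'cy': 207.4099111957649, 'dist': array([-0.14566308,  0.        ,  0.        ,  0.        ,  0.        ]), 'position': array([0.28719591, 1.00415642, 0.78697289]), 'attitude': array([[-0.95410281,  0.18571237, -0.23494413],
       [-0.29854971, -0.52805628,  0.79499977],
       [ 0.02357757,  0.82865401,  0.55926436]])}
top {'fx': 523.0824443037926, 'fy': 523.0824443037926, 'cx': 282.18946098476886, 'cy': 211.25072260985084, 'dist': array([-0.20028231,  0.        ,  0.        ,  0.        ,  0.        ]), 'position': array([ 0.41472262, -0.00378715,  1.23567327]), 'attitude': array([[-0.01269931,  0.99016704, -0.13931242],
       [-0.99975489, -0.01510026, -0.01619084],
       [-0.01813529,  0.13907266,  0.99011611]])}
wrist {'fx': 314.0402778004423, 'fy': 314.0402778004423, 'cx': 280.3134135829564, 'cy': 203.64325055032748, 'dist': array([0.00306194, 0.        , 0.        , 0.        , 0.        ]), 'position': array([ 0.22145749, -0.61558871,  0.38318276]), 'attitude': array([[ 0.22592221,  0.93620123,  0.26923302],
       [-0.97414287,  0.2177447 ,  0.06027365],
       [-0.0021958 , -0.27588858,  0.96118711]])}
```

View pics/side0.png

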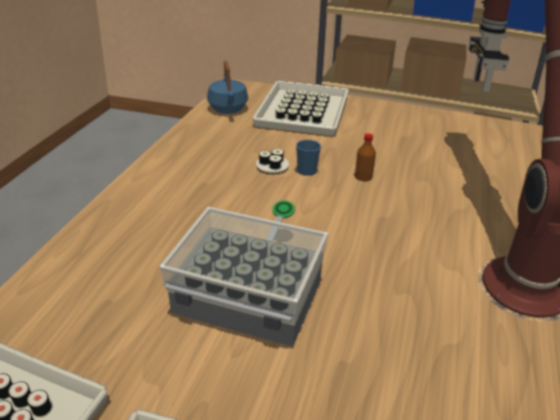

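View pics/top0.png

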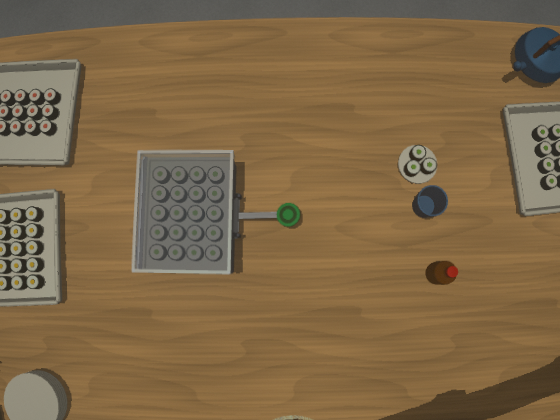

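The side view shows the case with its green pad at about (284,209), and the plate, cup and bottle at (272,162), (308,157) and (365,160). In the top view the pad is at (288,215), the case is to its left (+y), and the bystanders are about 130 px or more to its right. Next I'll triangulate.

```bash
cat > h.py <<'E'
import cv2,numpy as np
from rig import get_obs,camera
def ray(c,uv):
    K=np.array([[c["fx"],0,c["cx"]],[0,c["fy"],c["cy"]],[0,0,1]])
    p=cv2.undistortPoints(np.array([[uv]],float),K,np.array(c["dist"]))[0,0]
    d=np.array(c["attitude"])@np.array([p[0],-p[1],-1]); return np.array(c["position"]),d/np.linalg.norm(d)
def plane(c,uv,z):
    o,d=ray(c,uv); return o+d*(z-o[2])/d[2]
def tri(rs):
    A=sum(np.eye(3)-np.outer(d,d) for o,d in rs); b=sum((np.eye(3)-np.outer(d,d))@o for o,d in rs)
    return np.linalg.solve(A,b), [np.linalg.norm(np.cross(np.linalg.solve(A,b)-o,d)) for o,d in rs]
def blob(c,lo,hi,roi=None):
    hsv=cv2.cvtColor(c["color"],cv2.COLOR_BGR2HSV); m=cv2.inRange(hsv,lo,hi)
    if roi: 
        k=np.zeros_like(m);x0,y0,x1,y1=roi;k[y0:y1,x0:x1]=1;m=m*k
    cs,_=cv2.findContours(m,cv2.RETR_EXTERNAL,cv2.CHAIN_APPROX_NONE)
    ct=max(cs,key=cv2.contourArea); e=cv2.fitEllipse(cv2.convexHull(ct)); return e,cv2.contourArea(ct),cv2.boundingRect(ct)
E
python3 - <<'E'
from h import *
cs={n:camera(n) for n in("side","top")}
G=((45,100,40),(85,255,255))
r={}
for n,c in cs.items():
    e,a,bb=blob(c,*G,roi=(230,180,340,250)); print(n,e,a,bb); r[n]=e[0]; print(plane(c,e[0],.086))
print("pad",tri([ray(cs[n],r[n]) for n in cs]))
t=cs["top"];s=cs["side"]
for nm,lo,hi,rt,rs in [("cup",(95,80,20),(125,255,255),(400,170,470,230),(280,130,330,180)),("cap",(0,180,80),(6,255,255),(430,250,480,290),(350,125,380,145))]:
    a=blob(t,lo,hi,rt);b=blob(s,lo,hi,rs);print(nm,a,b,tri([ray(t,a[0][0]),ray(s,b[0][0])]))
print("plate",plane(t,(418,163),.02),plane(s,(272,163),.01))
# cover top corners in top view (z .132)
for uv in [(136,152),(233,151),(234,271),(134,271)]: print(plane(t,uv,.132))
for uv in [(211,212),(326,236),(290,297),(168,265)]: print("s",plane(s,uv,.132))
for n,roi in(("top",(120,130,320,290)),("side",(150,190,340,345))):
    x0,y0,x1,y1=roi; cv2.imwrite(f"pics/crop_{n}.png",cv2.resize(cs[n]["color"][y0:y1,x0:x1],None,fx=3.5,fy=3.5,interpolation=cv2.INTER_CUBIC))
E
```

```text
side ((283.27056884765625, 208.6550750732422), (16.614904403686523, 21.55339241027832), 88.6837158203125) 252.5 (273, 201, 22, 17)
[0.56891112 0.00867466 0.086     ]
top ((287.90936279296875, 214.22723388671875), (22.955001831054688, 23.4102840423584), 38.148075103759766) 399.0 (277, 203, 23, 24)
[0.56962659 0.00241199 0.086     ]
pad (array([0.57043619, 0.00247644, 0.08163467]), [np.float64(0.00022320100555240187), np.float64(0.00022320100555244026)])
cup (((425.5189514160156, 204.20458984375), (13.88514518737793, 19.779903411865234), 149.7867431640625), 165.5, (418, 196, 16, 19)) (((307.34869384765625, 155.95751953125), (23.113035202026367, 36.69326400756836), 3.336578607559204), 519.5, (298, 142, 21, 32)) (array([ 0.59387009, -0.31593546,  0.05285706]), [np.float64(0.0013298706158168352), np.float64(0.0013298706158167233)])
cap (((451.86956787109375, 271.38922119140625), (10.907200813293457, 11.183077812194824), 176.75015258789062), 86.0, (447, 266, 11, 12)) (((367.90716552734375, 137.0817108154297), (6.620086669921875, 8.115382194519043), 5.709161281585693), 36.0, (365, 134, 7, 8)) (array([ 0.43494097, -0.34876999,  0.12540956]), [np.float64(0.0001143342879252181), np.float64(0.00011433428792519072)])
plate [ 0.69794978 -0.31199887  0.02      ] [ 0.6998413  -0.31595258  0.01      ]
[0.70776    0.33708497 0.132     ]
[0.70425901 0.11980309 0.132     ]
[0.44427175 0.11755735 0.132     ]
[0.44519254 0.33444972 0.132     ]
s [0.69219482 0.13729777 0.132     ]
s [0.4403794  0.13941957 0.132     ]
s [0.45932192 0.33293052 0.132     ]
s [0.69916791 0.32497785 0.132     ]
```

The pad is at (0.570, 0.002, 0.082), with a two-view residual of 0.2 mm and the stated height of 0.086 as a check. The case's x axis is about +y, with its centre near (0.575, 0.228). Next I'll swing over at z≈0.22 with the fingers closed. That clears the 0.135 m bottle and ends with the jaw axis parallel to the case front.

```bash
python3 -m handwheel '[{"dp":[1,-0.1,0],"twist":[0,0,-0.75]},{"dp":[1,-0.1,0],"twist":[0,0,-0.75]},{"dp":[1,-0.1,0],"twist":[0,0,-0.75]},{"dp":[1,-0.1,0],"twist":[0,0,-0.75]},{"dp":[1,-0.1,0],"twist":[0,0,-0.75]},{"dp":[1,-0.1,0],"twist":[0,0,-0.75]},{"dp":[1,-0.1,0],"twist":[0,0,-0.75]},{"dp":[1,-0.1,0],"twist":[0,0,-0.75]}]' 0 20
```

```text
time_s: 1.25
tcp_pos: [0.4755, -0.4058, 0.2149]
eef_rot: [[0.649, 0.76, -0.005], [0.76, -0.649, -0.001], [-0.004, -0.003, -1.0]]
contact_force: [0.1, 0.2, -0.5]
grip_width: 0.0176
```

```bash
python3 -m handwheel '[{"dp":[1,-0.2,0],"twist":[0,0,-0.8]},{"dp":[1,-0.2,0],"twist":[0,0,-0.8]},{"dp":[1,-0.2,0],"twist":[0,0,-0.8]},{"dp":[1,-0.2,0],"twist":[0,0,-0.8]},{"dp":[1,-0.2,0],"twist":[0,0,-0.8]},{"dp":[1,-0.2,0],"twist":[0,0,-0.8]},{"dp":[0.8,-0.2,0],"twist":[0,0,-0.8]}]'
python3 - <<'E'
from h import *
o=get_obs(); print(o["tcp_pos"],o["eef_rot"].T@(np.array([.57,-.003,.11])-o["tcp_pos"])/.05, o["qvel"])
print(np.degrees(np.arctan2(*o["eef_rot"][1::-1,0])))
E
```

```text
time_s: 2.12
tcp_pos: [0.5651, -0.0631, 0.2134]
eef_rot: [[0.099, 0.995, -0.002], [0.995, -0.099, -0.001], [-0.001, -0.002, -1.0]]
contact_force: [0.3, 0.0, 0.2]
grip_width: 0.0003
[ 0.56507461 -0.06305567  0.21339604] [ 1.20654589 -0.01610022  2.06704165] [-0.4182889  -0.07990909 -0.20411743  0.18938195  0.10937438 -0.06932147
 -0.01108569]
84.3208152500954
```

Remaining: 1.2 units in x, 2.0 in z, and −0.95 of twist.

```bash
python3 -m handwheel '[{"dp":[0.4,0,0],"twist":[0,0,-0.5]},{"dp":[0.4,0,0.3],"twist":[0,0,-0.4]},{"dp":[0.3,0,0.4],"twist":[0,0,0]},{"dp":[0,0,0.4],"twist":[0,0,0]},{"dp":[0,0,0.3],"twist":[0,0,0]},{"dp":[0,0,0],"twist":[0,0,0]}]'
python3 - <<'E'
from h import *
o=get_obs(); print(o["tcp_pos"],o["eef_rot"].T@(np.array([.57,-.003,.086])-o["tcp_pos"])/.05)
print(np.degrees(np.arctan2(*o["eef_rot"][1::-1,0])),o["contact_force"])
for n in("side","top","wrist"): cv2.imwrite(f"pics/{n}1.png",camera(n)["color"])
E
```

```text
time_s: 2.88
tcp_pos: [0.5677, -0.0074, 0.1375]
eef_rot: [[0.001, 1.0, -0.005], [1.0, -0.001, -0.003], [-0.003, -0.005, -1.0]]
contact_force: [-0.0, 0.0, 0.3]
grip_width: 0.0007
[ 0.5676932  -0.00742742  0.13750182] [0.09140447 0.05115823 1.02954957]
89.9424978534994 [-0.03707322  0.04641358  0.2785438 ]
```

View pics/side1.png

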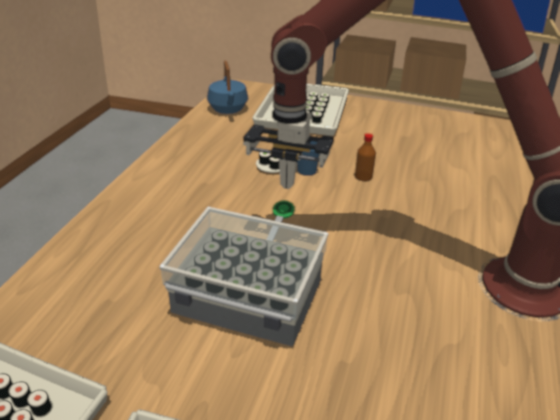

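View pics/wrist1.png

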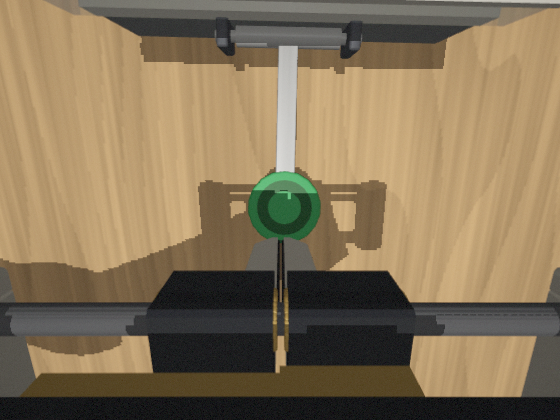

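The fingers (side view tips at (288,185)) hang just above and beside the pad at (284,209). The wrist view shows the pad centred at (284,207) with the lever running straight up the picture. I'll check the pad against the wrist ray.

Run:
```python
from h import *
c=camera("wrist");e,a,bb=blob(c,(45,80,30),(85,255,255),roi=(230,150,340,260));print(e)
t=camera("side")
P=plane(c,e[0],.086);print(P)
print(tri([ray(c,e[0]),ray(t,(283.27,208.66))]))
print(plane(c,(288,45),.06))
```

```text
((283.2188415527344, 206.82447814941406), (71.51618194580078, 72.35846710205078), 83.79542541503906)
[0.57065824 0.00401076 0.086     ]
(array([0.57064488, 0.00272935, 0.08178373]), [np.float64(4.8716057978337455e-05), np.float64(4.8716057978162574e-05)])
[0.57415445 0.1158596  0.06      ]
```

```bash
python3 -m handwheel '[{"dp":[0.13,0.06,0.3],"twist":[0,0,0]},{"dp":[0,0,0.3],"twist":[0,0,0]},{"dp":[0,0,0.2],"twist":[0,0,0]},{"dp":[0,0,0.1],"twist":[0,0,0]},{"dp":[0,0,0.1],"twist":[0,0,0]}]'
```

```text
time_s: 3.75
tcp_pos: [0.5731, 0.0003, 0.0875]
eef_rot: [[0.0, 1.0, 0.002], [1.0, -0.0, -0.002], [-0.002, 0.002, -1.0]]
contact_force: [-2.2, -0.5, 8.9]
grip_width: 0.001
```

```bash
python3 -m handwheel '[{"dp":[0,-0.03,0.15],"twist":[0,0,0]},{"dp":[0,0,0.15],"twist":[0,0,0]},{"dp":[0,0,0.15],"twist":[0,0,0]},{"dp":[0,0,0.15],"twist":[0,0,0]}]'
```

```text
time_s: 4.25
tcp_pos: [0.573, -0.0036, 0.0621]
eef_rot: [[0.003, 1.0, 0.006], [1.0, -0.003, -0.009], [-0.009, 0.006, -1.0]]
contact_force: [-2.7, -0.2, 7.2]
grip_width: 0.0007
```

```bash
python3 -m handwheel '[{"dp":[0.04,-0.04,0.15],"twist":[0,0,0]},{"dp":[0.04,0,0.15],"twist":[0,0,0]},{"dp":[0.04,0,0.15],"twist":[0,0,0]},{"dp":[0.04,0,0.13],"twist":[0,0,0]},{"dp":[0.04,0,0.1],"twist":[0,0,0]}]'
```

```text
time_s: 4.88
tcp_pos: [0.5731, -0.0017, 0.0334]
eef_rot: [[0.009, 1.0, 0.01], [1.0, -0.009, -0.021], [-0.021, 0.01, -1.0]]
contact_force: [-2.0, -1.7, 7.5]
grip_width: 0.0005
```

```bash
python3 -m handwheel '[{"dp":[0,-0.03,0.1],"twist":[0.05,0.1,0]},{"dp":[0,0,0.1],"twist":[0.05,0.1,0]}]'
python3 - <<'E'
from h import *
for n in("side","top"): cv2.imwrite(f"pics/{n}2.png",camera(n)["color"])
o=get_obs();print(o["tcp_pos"],o["contact_force"])
E
```

```text
time_s: 5.12
tcp_pos: [0.5734, -0.0014, 0.0307]
eef_rot: [[0.009, 1.0, 0.004], [1.0, -0.009, -0.002], [-0.002, 0.004, -1.0]]
contact_force: [-10.0, -2.5, 35.4]
grip_width: 0.0007
[ 0.57335541 -0.00145522  0.03105209] [-8.66507171 -0.76480841 30.04226276]
```

View pics/side2.png

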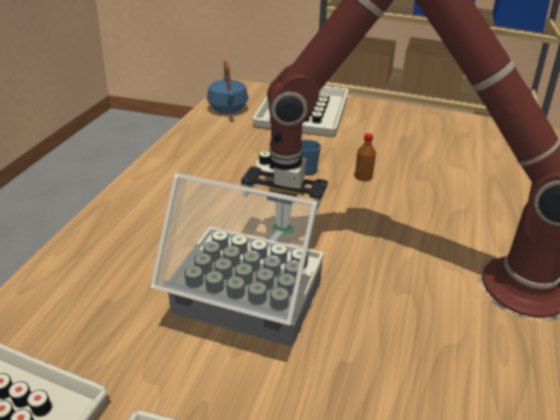

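The cover is fully open: its raised front edge runs (178,178)–(315,205). The lever is at its stop, at about 30 N. I'll hold it there.

```bash
R='';python3 -m handwheel '[{"dp":[0,0,0.05],"twist":[0,0,0]},{"dp":[0,0,0.05],"twist":[0,0,0]},{"dp":[0,0,0.05],"twist":[0,0,0]},{"dp":[0,0,0.05],"twist":[0,0,0]},{"dp":[0,0,0.05],"twist":[0,0,0]},{"dp":[0,0,0.05],"twist":[0,0,0]},{"dp":[0,0,0.05],"twist":[0,0,0]},{"dp":[0,0,0.05],"twist":[0,0,0]},{"dp":[0,0,0.05],"twist":[0,0,0]},{"dp":[0,0,0.05],"twist":[0,0,0]}]'
```

```text
time_s: 6.48
tcp_pos: [0.5732, -0.0017, 0.0325]
eef_rot: [[0.01, 1.0, 0.012], [1.0, -0.01, -0.013], [-0.013, 0.012, -1.0]]
contact_force: [-4.8, 0.4, 16.1]
grip_width: 0.0008
```

```bash
python3 -m handwheel '[{"dp":[0,0,0.05],"twist":[0,0,0]},{"dp":[0,0,0.05],"twist":[0,0,0]},{"dp":[0,0,0.05],"twist":[0,0,0]},{"dp":[0,0,0.05],"twist":[0,0,0]},{"dp":[0,0,0.05],"twist":[0,0,0]},{"dp":[0,0,0.05],"twist":[0,0,0]},{"dp":[0,0,0.05],"twist":[0,0,0]},{"dp":[0,0,0.05],"twist":[0,0,0]}]'
```

```text
time_s: 7.48
tcp_pos: [0.5732, -0.0017, 0.0326]
eef_rot: [[0.01, 1.0, 0.017], [1.0, -0.01, -0.021], [-0.021, 0.017, -1.0]]
contact_force: [-5.3, -0.6, 16.6]
grip_width: 0.0004
```

Held for over 2 s at the stop with 16 N. Easing up now.

```bash
python3 -m handwheel '[{"dp":[0,0,0.02],"twist":[0,0,0]},{"dp":[0,0,0],"twist":[0.05,0.05,0]},{"dp":[0,0,0],"twist":[0.05,0.05,0]},{"dp":[0,0,-0.02],"twist":[0,0.05,0]},{"dp":[0,0,-0.02],"twist":[0,0,0]}]'
```

```text
time_s: 8.1
tcp_pos: [0.5731, -0.0028, 0.0391]
eef_rot: [[0.011, 1.0, 0.008], [1.0, -0.011, -0.009], [-0.008, 0.008, -1.0]]
contact_force: [-1.2, -0.2, 4.5]
grip_width: 0.0002
```

```bash
python3 -m handwheel '[{"dp":[0,0,-0.02],"twist":[0,0,0]},{"dp":[0,0,-0.02],"twist":[0,0,0]},{"dp":[0,0,-0.02],"twist":[0,0,0]},{"dp":[0,0,-0.02],"twist":[0,0,0]},{"dp":[0,0,-0.02],"twist":[0,0,0]}]'
```

```text
time_s: 8.72
tcp_pos: [0.573, -0.0036, 0.0481]
eef_rot: [[0.012, 1.0, 0.01], [1.0, -0.012, -0.011], [-0.011, 0.01, -1.0]]
contact_force: [-2.0, -0.3, 6.2]
grip_width: 0.0006
```

```bash
python3 -m handwheel '[{"dp":[0,0,-0.02],"twist":[0,0,0]},{"dp":[0,0,-0.02],"twist":[0,0,0]},{"dp":[0,0,-0.02],"twist":[0.05,0.05,0]},{"dp":[0,0,-0.02],"twist":[0,0.05,0]},{"dp":[0,0,-0.02],"twist":[0,0,0]},{"dp":[0,0,-0.02],"twist":[0,0,0]},{"dp":[0,0,-0.02],"twist":[0,0,0]},{"dp":[0,0,-0.02],"twist":[0,0,0]},{"dp":[0,0,-0.02],"twist":[0,0,0]},{"dp":[0,0,-0.02],"twist":[0,0,0]}]'
```

```text
time_s: 9.98
tcp_pos: [0.5731, -0.0033, 0.0673]
eef_rot: [[0.013, 1.0, 0.008], [1.0, -0.013, -0.002], [-0.002, 0.008, -1.0]]
contact_force: [-1.3, 0.2, 6.1]
grip_width: 0.0007
```

```bash
python3 -m handwheel '[{"dp":[0,0,-0.02],"twist":[0,0,0]},{"dp":[0,0,-0.02],"twist":[0.05,0.05,0]},{"dp":[0,0,-0.02],"twist":[0,0.05,0]},{"dp":[0,0,-0.02],"twist":[0,0,0]},{"dp":[0,0,-0.02],"twist":[0,0,0]},{"dp":[0,0,-0.02],"twist":[0,0,0]}]'
```

```text
time_s: 10.72
tcp_pos: [0.5733, -0.0017, 0.0792]
eef_rot: [[0.013, 1.0, 0.006], [1.0, -0.013, 0.009], [0.009, 0.006, -1.0]]
contact_force: [-3.1, 0.3, 6.6]
grip_width: 0.0005
```

```bash
python3 -m handwheel '[{"dp":[0,0,-0.02],"twist":[0,0,0]},{"dp":[0,0,-0.02],"twist":[0,0,0]},{"dp":[0,0,-0.02],"twist":[0,0,0]},{"dp":[0,0,-0.02],"twist":[0,0,0]},{"dp":[0,0,-0.02],"twist":[0,0,0]},{"dp":[0,0,-0.02],"twist":[0,0,0]},{"dp":[0,0,-0.02],"twist":[0,0,0]},{"dp":[0,0,-0.03],"twist":[0,0,0]}]'
```

```text
time_s: 11.72
tcp_pos: [0.5736, -0.0, 0.0921]
eef_rot: [[0.013, 1.0, 0.01], [1.0, -0.013, 0.01], [0.01, 0.009, -1.0]]
contact_force: [-0.4, -0.3, 0.8]
grip_width: 0.0002
```

The contact force is gone at z=0.092, so the lever is at rest. I'll back off up and away from the case.

```bash
python3 -m handwheel '[{"dp":[0,0,-0.1],"twist":[0,0,0]},{"dp":[0,0,-0.2],"twist":[0,0,0]},{"dp":[-0.1,0,-0.4],"twist":[0,0,0]},{"dp":[-0.2,0,-0.5],"twist":[0,0,0]},{"dp":[-0.2,0,-0.5],"twist":[0,0,0]},{"dp":[-0.1,0,-0.4],"twist":[0,0,0]},{"dp":[0,0,-0.1],"twist":[0,0,0]},{"dp":[0,0,0],"twist":[0,0,0]},{"dp":[0,0,0],"twist":[0,0,0]},{"dp":[0,0,0],"twist":[0,0,0]}]'
python3 - <<'E'
from h import *
cs={n:camera(n) for n in("side","top","wrist")}
for n,c in cs.items(): cv2.imwrite(f"pics/{n}3.png",c["color"])
e1=blob(cs["wrist"],(45,80,30),(85,255,255))[0];e2=blob(cs["side"],(45,100,40),(85,255,255),roi=(230,180,340,250))[0]
print(e1,e2,tri([ray(cs["wrist"],e1[0]),ray(cs["side"],e2[0])]))
t,s=cs["top"],cs["side"]
for nm,lo,hi,rt,rs in [("cup",(95,80,20),(125,255,255),(400,170,470,230),(280,130,330,180)),("cap",(0,180,80),(6,255,255),(430,250,480,290),(350,125,380,145))]:
    try: print(nm,blob(t,lo,hi,rt)[0][0],blob(s,lo,hi,rs)[0][0])
    except Exception as x: print(nm,x)
E
```

```text
time_s: 12.98
tcp_pos: [0.5714, -0.0308, 0.2069]
eef_rot: [[0.011, 1.0, 0.009], [1.0, -0.011, 0.011], [0.011, 0.009, -1.0]]
contact_force: [-0.3, 1.1, 0.4]
grip_width: 0.0007
((278.5243835449219, 163.0105743408203), (57.281028747558594, 57.719017028808594), 165.176025390625) ((283.0790710449219, 209.01800537109375), (16.54087257385254, 22.654518127441406), 90.2472152709961) (array([0.57083816, 0.00263564, 0.08068259]), [np.float64(0.00020589129783800042), np.float64(0.00020589129783789252)])
cup (425.887939453125, 204.72486877441406) (307.71417236328125, 155.96890258789062)
cap (451.86956787109375, 271.38922119140625) (368.0119323730469, 136.96083068847656)
```

View pics/side3.png

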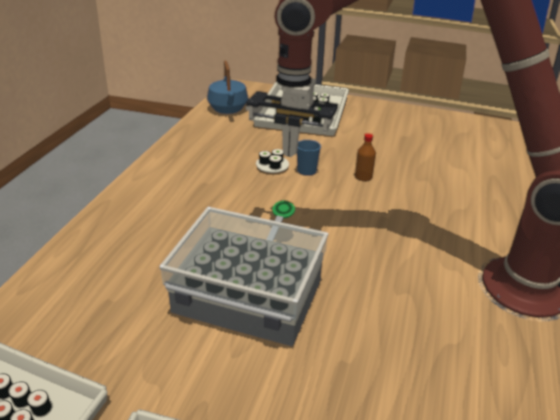

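View pics/top3.png

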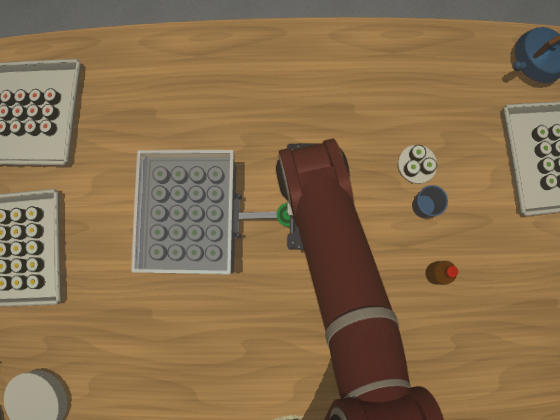

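The cover is shut in both views (front edge (211,212)–(326,236), as before). The pad is back at (283,209), and the plate, cup and bottle are unmoved. The pad reads 1 mm lower than before, so I'll compare the cover and lever pixels with the first picture to be sure.

Run:
```python
import cv2,numpy as np
for n,(x0,y0,x1,y1) in {"side":(160,205,335,300),"top":(125,140,275,280)}.items():
    a=cv2.imread(f"pics/{n}0.png",0)[y0:y1,x0:x1].astype(np.float32);b=cv2.imread(f"pics/{n}3.png",0)[y0:y1,x0:x1].astype(np.float32)
    print(n,cv2.phaseCorrelate(a,b,cv2.createHanningWindow(a.shape[::-1],cv2.CV_32F)),np.abs(a-b).mean(),(np.abs(a-b)>25).sum())
a=cv2.imread("pics/side0.png",0)[212:245,262:290];b=cv2.imread("pics/side3.png",0)[212:245,262:290]
print(cv2.phaseCorrelate(a.astype(np.float32),b.astype(np.float32)))
from rig import ctrl
print(ctrl.sign_off())
```

```text
side ((-0.0504816271587174, 0.10594147719056224), 0.737821168590475) 8.97588 1039
top ((-0.025998799951153728, -0.03465219773099193), 0.9965205423920243) 13.559381 0
((-0.17914365507247254, 0.4304368244880834), 0.69089387566955)
the job is handed in; nothing more can be done
None
```

I pressed the green lever to its stop and the cover swung fully open. I held it there for over 2 s at about 16 N, then let the pad up over about 4 s and moved the hand clear. The whole job took about 13 s, and the sign-off gave no verdict.

- **Closing:** I let the pad up at about 15 mm/s, which is roughly 0.25 rad/s at the cover. The fingers stayed on the pad until it was back at rest.
- **Cover and lever:** In the last pictures the cover is closed; its image matches the first one to about 0.1 px. The pad triangulated at z = 0.081 m, against 0.082 m at the start. The text says 0.086 m, so my readings were 4–5 mm low throughout.
- **Bystanders:** The cup and the bottle's cap are within about 0.6 px of where they started. The plate I judged by eye only, and it looks unmoved. The contact force on the hand is near zero.
- **Disagreements:** The lever patch in the side view shifted by 0.4 px, about 1 mm or less at the pad, where the lever limit is about 2.4 mm. The case also differed in brightness between the first and last pictures. I put that down to the arm's shadow, but did not check it. I handed in from the same script that printed this comparison, so I read these figures only after sign-off.

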